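# Hold the reading magnifier over the ammonite

### The arm

A 6-joint arm with a two-finger parallel gripper is mounted at the origin on the work surface. World frame = base frame: x ahead of the robot, y to its left, z up, the work surface at z = 0. Lengths are in m, angles in rad, forces in N, time in s.
With the tool pointing down it reaches from about 0.275 to 0.975 m from the base axis. Payload 8.4 kg.
Tool frame: the origin (TCP) lies midway between the tips of the shut fingers; the grasp point (between the pads) lies 19 mm behind it; z points along the fingers, x is the direction in which the jaws open and shut, and the axes are right-handed (so a half turn about z gives the same grasp; the last joint's range is limited). The gripper opens to 92 mm and grips with 3 to 60 N. Pads are 20 mm wide; open, the fingers measure 128 mm over their backs; the gripper's body (75 mm by 189 mm) begins 69 mm behind the grasp point.
Start: joints at [-1.29, 0.353, 1.633, -0, 1.155, -0.002], TCP at [0.174, -0.6, 0.188] pointing down, gripper open.
Joint ranges: [-2.63, 2.63], [-0.92, 2.1], [0.06, 2.66], [-1.3, 4.44], [0, 2.69], [-3.02, 3.02]. Speed limits (rad/s): [2.22, 2.22, 2.79, 3.14, 3.14, 3.14].

### API

Orientations are given as a unit quaternion [w, x, y, z].
In Python, from cell import readout, eyes, hand_in gives the robot as it stands. The module is installed in compiled form; this text tells all that it offers.
- The arm moves only by the tool carry_out, never from a script. Its arguments are lists of equal length, an entry for each row: "dr": the turn, a rotation vector about the tool's x, y, z in units of 5 degrees (1.0 is 5 degrees), a list of three; "offset": the shift along the tool's x, y, z in units of 30 mm (1.0 is 30 mm), a list of three; "claw": the finger opening in mm, from 0 to 91.9. A call has 1 to 12 rows; each row is the pose to reach, as a shift and turn from the pose commanded when the call began, along the tool's axes at that moment; what a row does not reach only later rows make up. A row lasts 1/12 s, in which the tool goes at most 41.7 mm and 7.16 degrees, less where a joint would pass 70% of its speed; a pose out of reach is approached as far as the arm can. A call with a gripper value outside its range is refused whole. The fingers move at their own pace and stop on an object; "force" is the grip in N (left out, the last holds). Time passes only in rows, so rows that repeat a pose let the fingers close. It gives the time, the measured TCP pose, the force and the opening at its end, in the units of the state.
- readout.get_state(): the state, without advancing time (a new reading comes with each control period).
- eyes.get_image(name): name is "side" or "top"; returns (picture, depth): 480x640x3 uint8, blue, green, red; 480x640 float32, m along the optical axis (not along the pixel's ray), 0 where there is no reading.
- eyes.get_calibration(name): a dict with "mtx" (3x3 intrinsics, pixels), "dist_coeffs" ([k1, k2, p1, p2, k3] as OpenCV has them; the pictures are not rectified), "eye" and "attitude" of the camera in the world. Camera axes: x right, y down, z forward; pixel columns grow to the right and rows downward; lengths in m; the calibration is good to about 2 mm. A picture is of the moment at which its call begins. get_calibration takes no time and is no camera call.
- hand_in(): hands the job in, once; it reports no verdict.
The state is a dict: "clock": time; "q": joint angles; "qvel": joint speeds; "joint_torque": joint torques, N m; "tcp_pos": TCP position; "eef_rot": TCP orientation; "contact_force": force on the tool from outside, world axes, zero at the start; "wrist_torque": the same for the moment, N m; "width": finger opening in m.
Only numpy, scipy, OpenCV 4.12 (cv2) and the standard library are available. Lean on these libraries where they do the work, as an engineer would, in place of code of your own. Each camera call takes 0.05 s, during which the arm holds its last target.

### The job

Draw the rectangular hand magnifier out of its leaning wooden rest, turn it level and hold it still over the ammonite (the flat coiled fossil) on the visualiser, with the lens centred over the fossil and about 8 cm above the visualiser's top plate, so that a pupil can look down through it. Finish while still holding it there. Do not let the magnifier touch the visualiser or the specimens, and leave the specimens and the board eraser where they lie.

Things in the scene. Friction and masses are not known exactly. Their poses are not given: they have to be found in the camera images.
- magnifier: Rectangular reading magnifier, loose, about 0.18 kg. Origin: lens centre; z is normal to the glass, x points from the handle to the lens. Black frame 64 mm (x) by 104 mm (y), 10 mm thick. A steel neck (14 wide, 8 thick) spans x -32 to -46 mm. Starts in the rest, lens end down, handle rising at 60 degrees from the table, y level. Either face may be up when level. Centre of mass near x = -25 mm.
- handle (a point): Grip point in the middle of the magnifier's black handle, at x = -95 mm on the magnifier's line y = z = 0; axes as the magnifier. The straight handle is 20 mm wide (y), 14 mm thick (z) and spans x = -46 to -151 mm. At the start this point is about 134 mm above the table and free all round.
- rest: Fixed light-wood rest, base 135 (x) by 140 (y) by 12 mm, nowhere over 95 mm high. Origin on the table, z up; base centre at x = 5 mm. A pocket sloping 60 degrees from the table, rising to -x, holds the magnifier; lens centre starts at (20, 0, 52) mm. Back board under it ends 43 mm up the slope from there, front board 5 mm up, floor 32 mm down; inside 13 by 110 mm. Clear after an 80 mm pull along the slope.
- visualiser: Fixed document-camera base, black and silver, 300 (x) by 400 (y) mm, flat top plate 35 mm above the table. Origin: centre of its underside on the table, z up. A white light panel, 190 by 270 mm, lies flush in the top; black control strip at the -y end. The folded camera arm and head lie along the far edge, x = 99 to 145, y = -175 to 173 mm, up to 73 mm above the table.
- panel (a point): Point in the middle of the white light panel, on the visualiser's top plate (35 mm above the table); axes as the visualiser.
- ammonite: Ammonite on the light panel: a flat, coiled, stone-brown fossil, a disc about 62 mm across and 16 mm high; loose, 90 g. Origin at the centre of its underside.
- crystal: Specimen on the light panel, to be left alone: a pointed six-sided crystal lying on a small rock slab, 60 by 40 mm, 25 mm high; loose. Origin at the centre of its underside.
- shell: Specimen on the light panel, to be left alone: a ribbed domed shell, 58 mm across, 20 mm high; loose. Origin at the centre of its underside.
- eraser: Grey board eraser on the table beyond the rest, to be left alone, 50 by 110 mm, 30 mm high; loose. Origin at the centre of its underside.
Things that resemble listed ones, but are neither listed nor needed, are in the scene too. Of the things that look like the rest, take the one that is farthest from the robot's base at the start.

How it is judged:
By the outcome, as a careful person would: the job done as asked, in the order asked, and still so for the second after the job is handed in, while the arm keeps its last pose, push and grip.
It also fails if it takes over 48 s, if anything falls off the work surface, if the arm or the gripper's body presses on something with over 40 N, if the wrist force passes 120 N, or if a joint passes its speed limit or range.

## Working session

There is one attempt and no reset: what is moved stays moved. The work goes in short steps, Python scripts to look and compute and a tool call to move; the robot and the scene stay as the last step left them, time stands still between calls to the robot, and variables do not carry over. Pictures are saved under pics/ and viewed, and the job is handed in when it is done.

Besides the shell and the picture viewer there is one more tool, called after ">>>" in YAML: its name, and indented under it one key for each argument. carry_out: Moves the arm, as the interface text tells. Its arguments: {"type":"object","properties":{"dr":{"type":"array","items":{"type":"array","items":{"type":"number"}}},"offset":{"type":"array","items":{"type":"array","items":{"type":"number"}}},"claw":{"type":"array","items":{"type":"number"}},"force":{"type":"number"}},"required":["dr","offset","claw"]}

```bash
mkdir -p pics; python3 - <<'E'
from cell import readout, eyes
import cv2,numpy as np
for n in("side","top"):
    c=eyes.get_calibration(n);print(n,c)
    p,d=eyes.get_image(n);cv2.imwrite(f"pics/{n}0.png",p);np.save(f"pics/{n}0.npy",d)
print(readout.get_state())
E
```

```text
side {'mtx': array([[485.67671084,   0.        , 322.75115694],
       [  0.        , 485.67671084, 242.61141344],
       [  0.        ,   0.        ,   1.        ]]), 'dist_coeffs': array([-0.10709282,  0.        ,  0.        ,  0.        ,  0.        ]), 'eye': array([ 0.34215841, -0.57716741,  0.79763516]), 'attitude': array([-0.33903879,  0.93502594, -0.09919835,  0.03064102])}
top {'mtx': array([[568.79093861,   0.        , 311.84632776],
       [  0.        , 568.79093861, 246.14042859],
       [  0.        ,   0.        ,   1.        ]]), 'dist_coeffs': array([-0.02434813,  0.        ,  0.        ,  0.        ,  0.        ]), 'eye': array([ 0.33172616, -0.00583815,  1.11037208]), 'attitude': array([ 0.06147244, -0.69915734,  0.71084293, -0.04585294])}
{'clock': 0.1, 'q': array([-1.29044979e+00,  3.53559786e-01,  1.63400426e+00,  1.94440397e-06,
        1.15521192e+00, -2.41910880e-03]), 'qvel': array([ 1.63565372e-05, -9.72116147e-04, -2.78759607e-03,  2.62827730e-04,
        1.51512753e-03, -1.14290925e-03]), 'joint_torque': array([-6.77626449e-04, -5.94906378e+01, -3.34930766e+01,  6.98547880e-02,
        1.82678306e-02, -1.95132503e-05]), 'tcp_pos': array([ 0.174248  , -0.59975208,  0.18757447]), 'eef_rot': array([-3.57089892e-04,  7.99690978e-01, -6.00411517e-01, -4.71745293e-04]), 'contact_force': array([-0.10578028,  0.64717202, -0.19022403]), 'wrist_torque': array([ 0.04181092, -0.02031931,  0.01885349]), 'width': 0.09216551257464377}
```

View pics/side0.png

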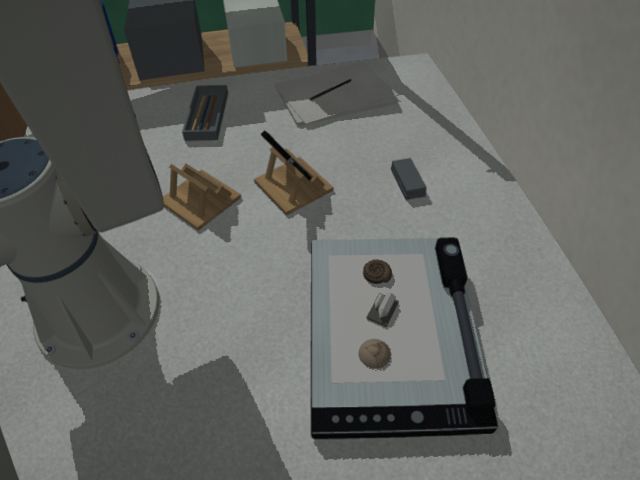

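View pics/top0.png

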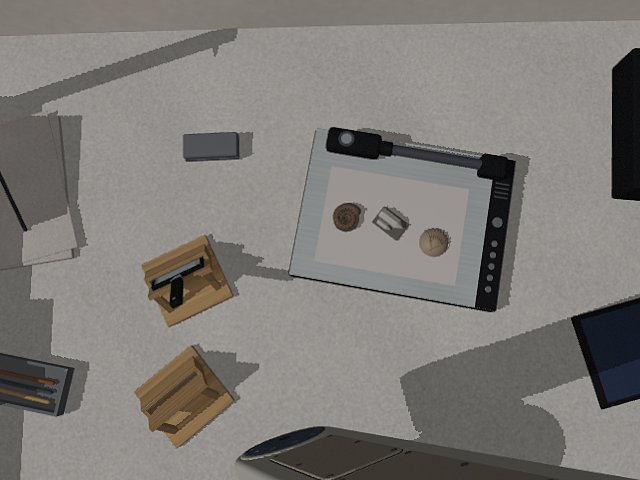

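The side view shows the arm base on the left and two rests. One holds the magnifier (side ~(293,178), top ~(187,280)); the other is empty (side ~(202,195), top ~(185,395)). The ammonite is the brown coil at side (377,271), top (347,217). The crystal and the shell lie beyond it, at top (390,222) and (433,242). I take the rest at top (187,280): it holds the magnifier and looks farther from the base. I'll check that in an enlarged crop.

```bash
cat > h.py <<'E'
import numpy as np,cv2
from cell import readout,eyes
from scipy.spatial.transform import Rotation as R
def cal(n):
    c=eyes.get_calibration(n);a=c['attitude'];return c['mtx'],c['dist_coeffs'],np.array(c['eye']),R.from_quat([a[1],a[2],a[3],a[0]])
def ray(n,uv):
    K,D,e,r=cal(n);p=cv2.undistortPoints(np.array(uv,float).reshape(-1,1,2),K,D).reshape(-1,2)
    return e,r.apply(np.c_[p,np.ones(len(p))])
def onz(n,uv,z):
    e,d=ray(n,uv);return e+d*((z-e[2])/d[:,2])[:,None]
def withd(n,uv,dep):
    e,d=ray(n,uv);u=np.array(uv,int).reshape(-1,2);return e+d*dep[u[:,1],u[:,0]][:,None]
def two(a,ua,b,ub):
    e1,d1=ray(a,[ua]);e2,d2=ray(b,[ub]);d1=d1[0];d2=d2[0]
    s=np.linalg.lstsq(np.c_[d1,-d2],e2-e1,rcond=None)[0];p=e1+s[0]*d1;q=e2+s[1]*d2
    return (p+q)/2,np.linalg.norm(p-q)
def proj(n,P):
    K,D,e,r=cal(n);v=r.inv().apply(np.atleast_2d(P)-e);return cv2.projectPoints(v,np.zeros(3),np.zeros(3),K,D)[0].reshape(-1,2)
E
python3 - <<'E'
from h import *
t=cv2.imread('pics/top0.png');s=cv2.imread('pics/side0.png')
a=cv2.resize(t[225:335,130:240],(550,550),interpolation=cv2.INTER_CUBIC)
cv2.imwrite('pics/ct.png',a)
b=cv2.resize(s[120:220,245:345],(550,550),interpolation=cv2.INTER_CUBIC);cv2.imwrite('pics/cs.png',b)
print('rest base approx',onz('top',[(187,280),(185,395)],.03).round(3))
d=np.load('pics/top0.npy');P=withd('top',[(177,290),(178,272),(347,217),(300,240),(176,282),(178,300)],d);print(P.round(3))
E
```

```text
rest base approx [[0.436 0.257 0.03 ]
 [0.221 0.257 0.03 ]]
[[ 0.408  0.244  0.152]
 [ 0.448  0.265  0.067]
 [ 0.55  -0.051  0.047]
 [ 0.509  0.039  0.035]
 [ 0.424  0.255  0.12 ]
 [ 0.389  0.235  0.181]]
```

View pics/ct.png

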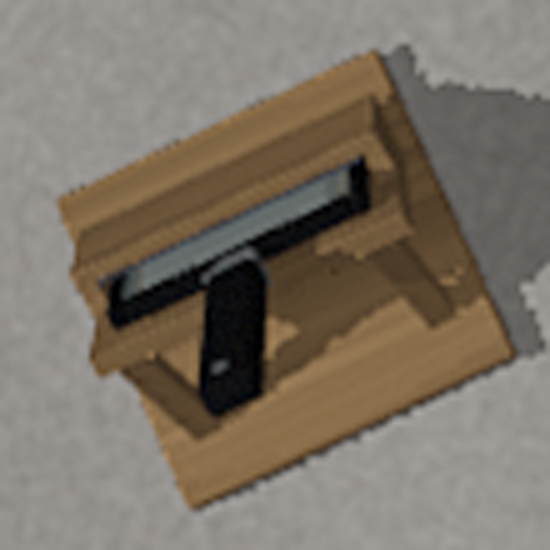

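View pics/cs.png

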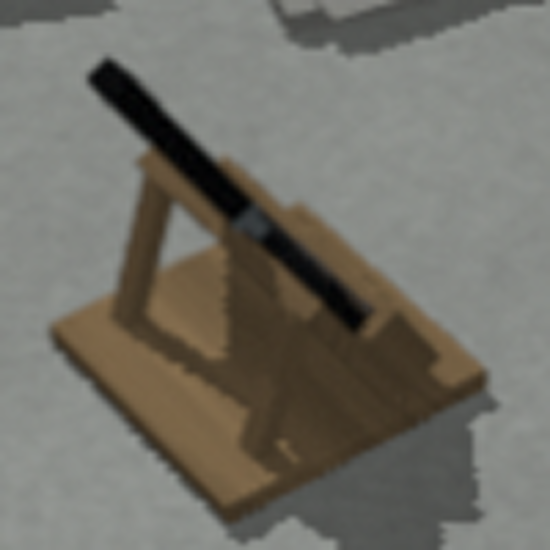

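The crops confirm it: the black framed lens sits in the pocket of this rest (crop (240,240)), its handle leaning toward the robot. Next I'll fit the geometry.

```bash
python3 - <<'E'
from h import *
uv=[(142,265),(205,235),(233,296),(169,326.6)]
P=onz('top',uv,.012);print(P.round(4));c=P.mean(0);print('base centre',c)
for i in range(4): print(np.linalg.norm(P[i]-P[(i+1)%4]))
x=((P[0]+P[1])-(P[2]+P[3]));print('yaw restx deg',np.degrees(np.arctan2(x[1],x[0])))
y=(P[0]+P[3])-(P[1]+P[2]);print('yaw resty -90',np.degrees(np.arctan2(y[1],y[0]))-90)
pts=[]
for n in('top','side'):
    im=cv2.imread(f'pics/{n}0.png');d=np.load(f'pics/{n}0.npy')
    m=im.max(2)<50
    r=(slice(225,335),slice(130,240)) if n=='top' else (slice(120,220),slice(245,345))
    mm=np.zeros_like(m);mm[r]=m[r];vs,us=np.nonzero(mm&(d>0));Q=withd(n,np.c_[us,vs],d)
    k=(Q[:,2]>.09)&(Q[:,2]<.2);Q=Q[k];m0=Q.mean(0);u,s,v=np.linalg.svd(Q-m0);a=v[0]*np.sign(-v[0][2])
    print(n,len(Q),m0.round(4),'axis',a.round(3),'elev',np.degrees(np.arcsin(-a[2])),'yaw',np.degrees(np.arctan2(a[1],a[0])),s/np.sqrt(len(Q)),'z',Q[:,2].min(),Q[:,2].max())
    for z in(.134,):print(m0+a*((z-m0[2])/a[2]))
# two view handle top end centre & neck
print(two('top',(130+233/5,225+255/5),'side',(245+250/5.5,120+220/5.5)))
print(two('top',(130+235/5,225+395/5),'side',(245+105/5.5,120+75/5.5)))
# ammonite / panel / visualiser
for n,box in(('top',(325,195,370,240)),('side',(358,252,396,290))):
    im=cv2.imread(f'pics/{n}0.png');d=np.load(f'pics/{n}0.npy');u0,v0,u1,v1=box
    hsv=cv2.cvtColor(im,cv2.COLOR_BGR2HSV)
    vs,us=np.mgrid[v0:v1,u0:u1];us=us.ravel();vs=vs.ravel()
    Q=withd(n,np.c_[us,vs],d);k=(Q[:,2]>.040)
    Q=Q[k];(cx,cy),rr=cv2.minEnclosingCircle(Q[:,:2].astype(np.float32))
    print(n,'ammonite',cx,cy,rr,Q[:,2].max(),'bbox mid',(Q.min(0)+Q.max(0))/2)
for n in('top','side'):
    im=cv2.imread(f'pics/{n}0.png');hsv=cv2.cvtColor(im,cv2.COLOR_BGR2HSV)
    u=(330,265,228)[0]
    print(n,[hsv[y,x] for x,y in ([(310,180),(335,180),(360,260)] if n=='top' else [(320,300),(340,300)])])
E
```

```text
[[0.4688 0.3511 0.012 ]
 [0.5262 0.2275 0.012 ]
 [0.4053 0.1713 0.012 ]
 [0.3483 0.295  0.012 ]]
base centre [0.4371508  0.26121759 0.012     ]
0.13631212434589313
0.13329038150271236
0.1361386626862373
0.13295727236627258
yaw restx deg 24.946257205215563
yaw resty -90 24.825167379910113
top 338 [0.4046 0.2455 0.1515] axis [ 0.49   0.209 -0.846] elev 57.822014172637964 yaw 23.133469315629913 [0.03210763 0.00608373 0.00269095] z 0.09617734146452128 0.18763746638872159
[0.41471197 0.24977651 0.134     ]
side 212 [0.4063 0.2384 0.1458] axis [ 0.467  0.177 -0.867] elev 60.05661288095463 yaw 20.77783505318848 [0.03180947 0.00370864 0.00342132] z 0.09317088619682179 0.18435826153211088
[0.4127037  0.24078943 0.134     ]
(array([0.43847238, 0.26498884, 0.07752942]), np.float64(0.001434191727637035))
(array([0.38333234, 0.23586555, 0.18246294]), np.float64(0.0022030250568466944))
top ammonite 0.462033748626709 -0.028237072750926018 0.1323186606168747 1.1103720757220448 bbox mid [ 0.46203373 -0.04912777  0.57521261]
side ammonite 0.455264687538147 -0.30377787351608276 0.2959628999233246 0.7976351619976974 bbox mid [ 0.460444   -0.30194669  0.41883454]
top [array([ 90,   8, 136], dtype=uint8), array([ 11,  13, 153], dtype=uint8), array([  8,  13, 155], dtype=uint8)]
side [array([ 93,  19, 132], dtype=uint8), array([ 40,   5, 141], dtype=uint8)]
```

```bash
python3 - <<'E'
from h import *
for n,box in(('top',(325,195,368,240)),('side',(358,252,396,288))):
    im=cv2.imread(f'pics/{n}0.png');d=np.load(f'pics/{n}0.npy');u0,v0,u1,v1=box
    hsv=cv2.cvtColor(im,cv2.COLOR_BGR2HSV)
    vs,us=np.mgrid[v0:v1,u0:u1];us=us.ravel();vs=vs.ravel();g=d[vs,us]>0.3;us=us[g];vs=vs[g]
    Q=withd(n,np.c_[us,vs],d)
    k=(Q[:,2]>.041)&(Q[:,2]<.06);Q=Q[k]
    print(n,len(Q),'mid',((Q.min(0)+Q.max(0))/2).round(4),'size',np.ptp(Q,axis=0).round(4),Q[:,2].max().round(4))
    m=(hsv[v0:v1,u0:u1,1]>45).astype(np.uint8);c=max(cv2.findContours(m,0,2)[0],key=cv2.contourArea)
    (cx,cy),r=cv2.minEnclosingCircle(c);print('col circle',cx+u0,cy+v0,r,onz(n,[(cx+u0,cy+v0)],.043).round(4))
E
```

```text
top 625 mid [ 0.5481 -0.0461  0.048 ] size [0.0654 0.0607 0.0138] 0.0549
col circle 347.4734516143799 216.7566375732422 14.733729362487793 [[ 0.5509 -0.0524  0.043 ]]
side 524 mid [ 0.5515 -0.053   0.0469] size [0.0544 0.0525 0.0117] 0.0527
col circle 377.265100479126 271.4060401916504 13.977799415588379 [[ 0.5523 -0.0536  0.043 ]]
```

```bash
cat >> h.py <<'E'
def pose():
    s=readout.get_state();a=s['eef_rot'];return np.array(s['tcp_pos']),R.from_quat([a[1],a[2],a[3],a[0]]),s
def move(p,r,p0=None,r0=None):
    if p0 is None:p0,r0,_=pose()
    o=r0.inv().apply(np.array(p)-p0)/.03;d=(r0.inv()*r).as_rotvec(degrees=True)/5
    print('offset',o.round(2).tolist(),'dr',d.round(2).tolist(),'rows',np.linalg.norm(o)*30/41.7,np.linalg.norm(d)*5/7.16)
yaw=np.radians(24.9)
Rx=np.array([np.cos(yaw),np.sin(yaw),0]);Ry=np.array([-np.sin(yaw),np.cos(yaw),0]);Z=np.array([0,0,1.])
lens0=np.array([.4326,.2591,0])+.02*Rx+.052*Z
up=-.5*Rx+np.sqrt(.75)*Z        # toward handle
handle0=lens0+.095*up
def graspR(t,sgn):
    t=np.radians(t);z=-np.sin(t)*Rx-np.cos(t)*Z;x=sgn*Ry;return R.from_matrix(np.c_[x,np.cross(z,x),z])
E
python3 - <<'E'
from h import *
p,r,s=pose();print(handle0)
for sg in(1,-1):
    g=graspR(40,sg);tcp=handle0+.019*g.as_matrix()[:,2];pre=tcp-.11*g.as_matrix()[:,2]
    print(sg,tcp,pre);move(pre,g);g=graspR(0,sg);move([.45,0.1,.38],g)
E
```

```text
[0.40765629 0.24752152 0.13427241]
1 [0.39657859 0.24237942 0.11971757] [0.46071263 0.27214945 0.20398246]
offset [-25.25, -17.28, -0.52] dr [0.91, 11.75, 32.29] rows 22.012030472012498 24.001386554441652
offset [-19.84, -15.33, -6.39] dr [0.02, 0.0, 34.26] rows 18.617512218139957 23.9247533988842
-1 [0.39657859 0.24237942 0.11971757] [0.46071263 0.27214945 0.20398246]
offset [-25.25, -17.28, -0.52] dr [-7.99, 0.62, -1.66] rows 22.012030472012498 5.71262541455106
offset [-19.84, -15.33, -6.39] dr [-0.0, 0.01, -1.74] rows 18.617512218139957 1.2149484485948556
```

>>> carry_out:
  dr:
    - [0,0,0]
    - [0,0,0]
    - [0,0,0]
    - [0,0,-1.74]
    - [0,0,-1.74]
    - [0,0,-1.74]
    - [0,0,-1.74]
    - [0,0,-1.74]
    - [0,0,-1.74]
    - [0,0,-1.74]
    - [0,0,-1.74]
    - [0,0,-1.74]
  offset:
    - [0,0,-5]
    - [0,0,-5]
    - [-19.8,-15.3,-6.4]
    - [-19.8,-15.3,-6.4]
    - [-19.8,-15.3,-6.4]
    - [-19.8,-15.3,-6.4]
    - [-19.8,-15.3,-6.4]
    - [-19.8,-15.3,-6.4]
    - [-19.8,-15.3,-6.4]
    - [-19.8,-15.3,-6.4]
    - [-19.8,-15.3,-6.4]
    - [-19.8,-15.3,-6.4]
  claw: [60,60,60,60,60,60,60,60,60,60,60,60]

```text
clock: 1.1
tcp_pos: [0.3254, -0.2145, 0.3314]
eef_rot: [-0.0, 0.843, -0.538, 0.0]
contact_force: [1.4, -0.8, -0.2]
width: 0.0602
```

```bash
python3 - <<'E'
from h import *
p,r,s=pose();print(s['clock'],p,s['q'].round(3),s['width'])
g=graspR(0,-1);move([.45,0.1,.38],g)
g=graspR(40,-1);tcp=handle0+.019*g.as_matrix()[:,2];move(tcp-.16*g.as_matrix()[:,2],g)
E
```

```text
1.1 [ 0.32539477 -0.21453206  0.33142614] [-0.587 -0.157  1.89   0.     1.408  0.55 ] 0.06017928627551721
offset [-7.77, -8.18, -1.62] dr [-0.0, -0.0, -0.01] rows 8.196258956449523 0.004482508116489654
offset [-12.82, -11.99, 2.97] dr [-8.0, 0.0, -0.01] rows 12.806964805032818 5.587824923326242
```

>>> carry_out:
  dr:
    - [0,0,0]
    - [0,0,0]
    - [0,0,0]
    - [-8,0,0]
    - [-8,0,0]
    - [-8,0,0]
    - [-8,0,0]
    - [-8,0,0]
    - [-8,0,0]
    - [-8,0,0]
    - [-8,0,0]
    - [-8,0,0]
  offset:
    - [-12.8,-12,0]
    - [-12.8,-12,0]
    - [-12.8,-12,0]
    - [-12.8,-12,0]
    - [-12.8,-12,0]
    - [-12.8,-12,0]
    - [-12.8,-12,0]
    - [-12.8,-12,1.5]
    - [-12.8,-12,1.5]
    - [-12.8,-12,3]
    - [-12.8,-12,3]
    - [-12.8,-12,3]
  claw: [60,60,60,60,60,60,60,60,60,60,60,60]

```text
clock: 2.1
tcp_pos: [0.4737, 0.2346, 0.2628]
eef_rot: [0.29, 0.792, -0.505, -0.185]
contact_force: [0.8, -0.6, -0.1]
width: 0.0601
```

```bash
python3 - <<'E'
from h import *
p,r,s=pose();print(s['clock'],p,s['q'].round(3),s['width'],s['contact_force'])
g=graspR(40,-1);tcp=handle0+.019*g.as_matrix()[:,2];move(tcp-.16*g.as_matrix()[:,2],g);move(tcp,g)
# kinematic fit from 3 poses (planar)
E
```

```text
2.1 [0.47372602 0.23463274 0.2627744 ] [0.45  0.605 1.269 0.01  1.968 1.586] 0.06009733728424878 [ 0.79820007 -0.5803446  -0.08586399]
offset [-1.32, -1.36, -0.26] dr [0.03, -0.01, 0.01] rows 1.3747159868745915 0.023167165389064152
offset [-1.32, -1.38, 5.08] dr [0.03, -0.01, 0.01] rows 3.9020989519877176 0.023167165389064152
```

>>> carry_out:
  dr:
    - [0,0,0]
    - [0,0,0]
    - [0,0,0]
    - [0,0,0]
    - [0,0,0]
  offset:
    - [-1.32,-1.37,-0.2]
    - [-1.32,-1.37,-0.2]
    - [-1.32,-1.37,1]
    - [-1.32,-1.37,2]
    - [-1.32,-1.37,2]
  claw: [60,60,60,60,60]

```text
clock: 2.52
tcp_pos: [0.4461, 0.263, 0.1892]
eef_rot: [0.292, 0.791, -0.505, -0.186]
contact_force: [-0.5, 0.9, -0.1]
width: 0.0601
```

```bash
python3 - <<'E'
from h import *
p,r,s=pose();print(s['clock'],p,s['q'].round(3),s['width'],s['contact_force'])
g=graspR(40,-1);tcp=handle0+.019*g.as_matrix()[:,2];move(tcp,g)
a=eyes.get_image('side')[0][100:240,220:400];b=eyes.get_image('top')[0][200:340,110:290]
cv2.imwrite('pics/hov.png',np.hstack([cv2.resize(a,None,fx=2.2,fy=2.2,interpolation=2),cv2.resize(b,None,fx=2.2,fy=2.2,interpolation=2)]))
E
```

```text
2.5167 [0.44605049 0.26304298 0.18916364] [0.499 0.653 1.357 0.042 1.838 1.631] 0.060122686618911764 [-0.49844765  0.874851   -0.13178568]
offset [-0.07, -0.15, 2.92] dr [0.1, -0.01, 0.0] rows 2.1039265373092504 0.07247333409578723
```

View pics/hov.png

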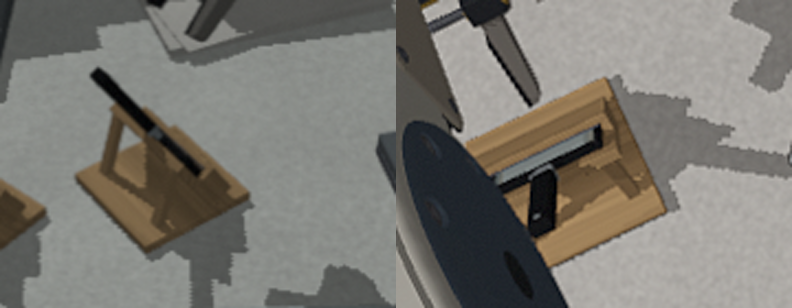

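```bash
python3 - <<'E'
from h import *
p,r,s=pose()
for n in('side','top'):
    m=r.as_matrix();print(n,proj(n,[p,p+.03*m[:,0],p-.03*m[:,0],handle0,lens0+.151*up]).round(1).tolist())
a=eyes.get_image('side')[0];b=eyes.get_image('top')[0]
cv2.imwrite('pics/s2.png',a);cv2.imwrite('pics/t2.png',b)
E
```

```text
side [[293.0, 116.9], [301.2, 123.8], [285.0, 110.3], [276.4, 147.0], [263.0, 133.7]]
top [[158.7, 262.5], [175.3, 254.5], [142.0, 270.4], [177.8, 290.8], [177.0, 304.0]]
```

View pics/s2.png

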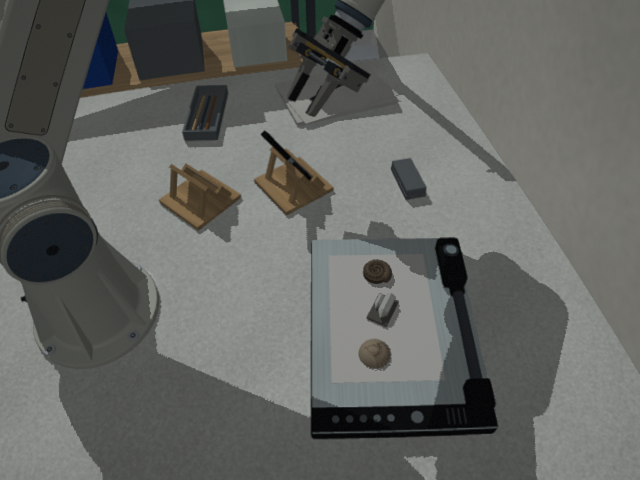

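View pics/t2.png

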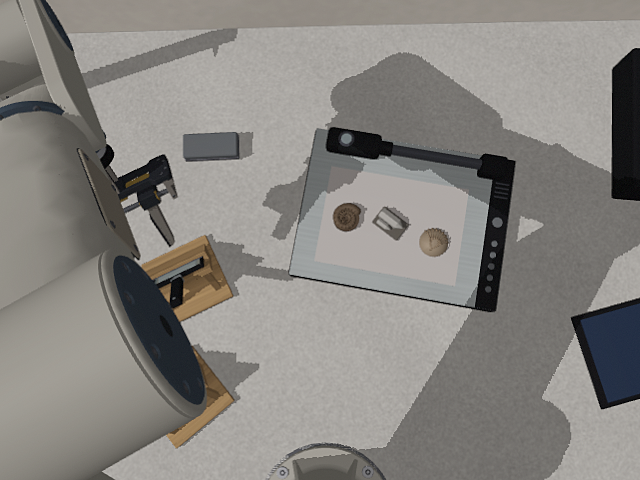

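```bash
python3 - <<'E'
from h import *
p,r,s=pose();m=r.as_matrix()
for dl in(0,.01,.02,.03):
    q=p-dl*m[:,2];print(dl,proj('side',[q+.035*m[:,0],q-.035*m[:,0]]).round(1).tolist(),proj('top',[q+.035*m[:,0]]).round(1).tolist())
a=cv2.imread('pics/s2.png')[20:130,260:390];b=cv2.imread('pics/t2.png')[140:250,100:230]
cv2.imwrite('pics/z2.png',np.hstack([cv2.resize(x,None,fx=3,fy=3,interpolation=2) for x in(a,b)]))
E
```

```text
0 [[303.4, 124.1], [284.4, 108.5]] [[177.5, 252.1]]
0.01 [[305.8, 119.9], [286.7, 104.4]] [[174.7, 247.9]]
0.02 [[308.2, 115.6], [289.0, 100.2]] [[171.9, 243.7]]
0.03 [[310.7, 111.4], [291.3, 96.1]] [[169.0, 239.4]]
```

View pics/z2.png

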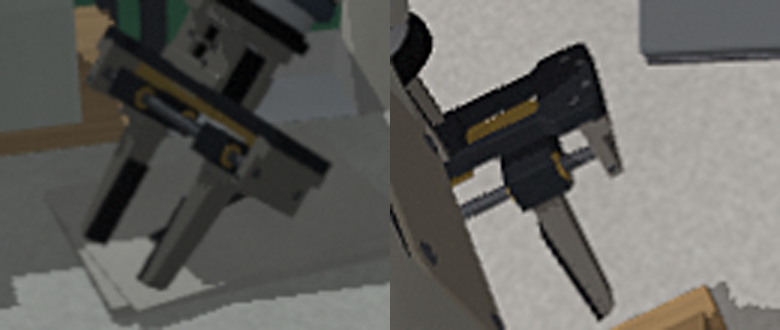

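```bash
python3 - <<'E'
from h import *
p,r,s=pose();m=r.as_matrix();print(s['clock'])
for n,box in(('side',(285,60,340,125)),('top',(145,195,180,250))):
    im,d=eyes.get_image(n);u0,v0,u1,v1=box
    vs,us=np.mgrid[v0:v1,u0:u1];us=us.ravel();vs=vs.ravel();g=d[vs,us]>.2;us=us[g];vs=vs[g]
    Q=withd(n,np.c_[us,vs],d);L=(Q-p)@m
    k=(abs(L[:,0])<.07)&(abs(L[:,1])<.03)&(L[:,2]>-.1)&(L[:,2]<.03);print(n,k.sum())
    for lo in np.arange(-.07,.03,.01):
        kk=k&(L[:,2]>=lo)&(L[:,2]<lo+.01)
        if kk.sum():print(round(lo,3),kk.sum(),L[kk].min(0).round(4),L[kk].max(0).round(4))
E
```

```text
2.7167
side 874
-0.07 116 [-0.0429 -0.0106 -0.0699] [ 0.0504  0.0123 -0.0602]
-0.06 114 [-0.0417 -0.0135 -0.06  ] [ 0.0478  0.0109 -0.0501]
-0.05 109 [-0.0411 -0.0095 -0.05  ] [ 0.0474  0.0131 -0.04  ]
-0.04 108 [-0.0428 -0.0111 -0.04  ] [ 0.0473  0.012  -0.0302]
-0.03 48 [-0.0407 -0.0116 -0.03  ] [ 0.046   0.0119 -0.0248]
top 462
-0.07 64 [ 0.0307 -0.0064 -0.0695] [ 0.0466  0.0131 -0.0603]
-0.06 60 [ 0.0307 -0.0063 -0.06  ] [ 0.0462  0.0138 -0.0501]
-0.05 58 [ 0.0306 -0.006  -0.05  ] [ 0.0451  0.0142 -0.0401]
-0.04 46 [ 0.0302 -0.0053 -0.04  ] [ 0.0442  0.0119 -0.0302]
-0.03 21 [ 0.0306  0.0018 -0.0298] [ 0.0433  0.0114 -0.0247]
```

The depth points from both views put the fingertips about 24 mm short of the reported TCP along tool z. I'll close the fingers partway to see whether that changes with the opening.

>>> carry_out:
  dr:
    - [0,0,0]
    - [0,0,0]
    - [0,0,0]
    - [0,0,0]
    - [0,0,0]
    - [0,0,0]
  offset:
    - [0,0,0]
    - [0,0,0]
    - [0,0,0]
    - [0,0,0]
    - [0,0,0]
    - [0,0,0]
  claw: [10,10,10,10,10,10]

```text
clock: 3.32
tcp_pos: [0.4505, 0.2654, 0.1929]
eef_rot: [0.288, 0.792, -0.506, -0.184]
contact_force: [0.3, 0.7, 0.6]
width: 0.0221
```

```bash
cat > tips.py <<'E'
from h import *
p,r,s=pose();m=r.as_matrix();print(s['clock'],p,s['width'])
for n in('side','top'):
    im,d=eyes.get_image(n)
    vs,us=np.nonzero(d>.2);Q=withd(n,np.c_[us,vs],d);L=(Q-p)@m
    k=(abs(L[:,0])<.07)&(abs(L[:,1])<.03)&(L[:,2]>-.07)&(L[:,2]<.03);print(n,k.sum())
    for lo in np.arange(-.07,.03,.01):
        kk=k&(L[:,2]>=lo)&(L[:,2]<lo+.01)
        if kk.sum():print(round(lo,3),kk.sum(),L[kk].min(0).round(4),L[kk].max(0).round(4))
E
python3 tips.py
```

```text
3.3167 [0.4504664  0.26538831 0.19285989] 0.022067008848528087
side 480
-0.07 120 [-0.0237 -0.0112 -0.0698] [ 0.0314  0.013  -0.06  ]
-0.06 111 [-0.0263 -0.0112 -0.0599] [ 0.0296  0.0121 -0.05  ]
-0.05 108 [-0.0224 -0.0114 -0.0498] [ 0.0286  0.0117 -0.04  ]
-0.04 99 [-0.0229 -0.0092 -0.0399] [ 0.027   0.0117 -0.03  ]
-0.03 42 [-0.0178 -0.0111 -0.03  ] [ 0.026   0.0112 -0.0247]
top 391
-0.07 79 [-0.0088 -0.0084 -0.0699] [ 0.0261  0.0131 -0.06  ]
-0.06 79 [-0.0094 -0.0097 -0.0598] [ 0.0252  0.0138 -0.0502]
-0.05 95 [-0.0123 -0.0091 -0.0499] [ 0.0245  0.0133 -0.0402]
-0.04 94 [-0.0176 -0.0092 -0.04  ] [ 0.0233  0.0132 -0.03  ]
-0.03 44 [-0.0188 -0.0119 -0.03  ] [ 0.0225  0.0128 -0.0241]
```

```bash
python3 - <<'E'
from h import *
g=graspR(40,-1);m=g.as_matrix();tcp=handle0+.041*m[:,2]-.0025*m[:,0];move(tcp,g);print(tcp)
E
```

```text
offset [-0.14, -0.07, 3.85] dr [0.0, -0.0, 0.0] rows 2.775694371370345 0.0008924893531989757
[0.3826992  0.23869302 0.10286459]
```

>>> carry_out:
  dr:
    - [0,0,0]
    - [0,0,0]
    - [0,0,0]
    - [0,0,0]
    - [0,0,0]
    - [0,0,0]
    - [0,0,0]
    - [0,0,0]
    - [0,0,0]
    - [0,0,0]
    - [0,0,0]
    - [0,0,0]
  offset:
    - [-0.14,-0.07,0]
    - [-0.14,-0.07,0]
    - [-0.14,-0.07,0]
    - [-0.14,-0.07,0]
    - [-0.14,-0.07,0.6]
    - [-0.14,-0.07,1.2]
    - [-0.14,-0.07,1.8]
    - [-0.14,-0.07,2.4]
    - [-0.14,-0.07,3]
    - [-0.14,-0.07,3.5]
    - [-0.14,-0.07,3.85]
    - [-0.14,-0.07,3.85]
  claw: [60,60,60,60,60,60,60,60,60,60,60,60]

```text
clock: 4.42
tcp_pos: [0.3812, 0.2377, 0.1021]
eef_rot: [0.29, 0.792, -0.505, -0.185]
contact_force: [-0.0, 0.8, -0.5]
width: 0.0599
```

```bash
python3 - <<'E'
from h import *
p,r,s=pose();print(s['clock'],p,s['width'],s['contact_force'])
a=eyes.get_image('side')[0];cv2.imwrite('pics/s3.png',cv2.resize(a[60:220,200:380],None,fx=4,fy=3.6,interpolation=2))
E
```

```text
4.4167 [0.38116318 0.23773761 0.10208834] 0.05991828833646038 [-0.01708734  0.77645768 -0.54661947]
```

View pics/s3.png

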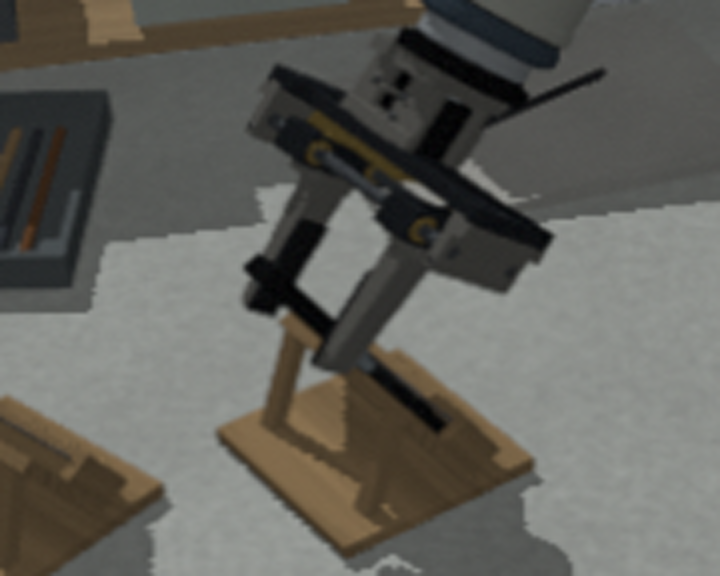

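The handle lies between the two fingers, with the tips just past it (near finger tip at crop (330,365), handle end at (255,270)). I'll close now.

>>> carry_out:
  dr:
    - [0,0,0]
    - [0,0,0]
    - [0,0,0]
    - [0,0,0]
    - [0,0,0]
    - [0,0,0]
    - [0,0,0]
    - [0,0,0]
    - [0,0,0]
    - [0,0,0]
    - [0,0,0]
    - [0,0,0]
  offset:
    - [0,0,0]
    - [0,0,0]
    - [0,0,0]
    - [0,0,0]
    - [0,0,0]
    - [0,0,0]
    - [0,0,0]
    - [0,0,0]
    - [0,0,0]
    - [0,0,0]
    - [0,0,0]
    - [0,0,0]
  claw: [8,8,8,8,8,8,8,8,8,8,8,8]
  force: 55

```text
clock: 5.47
tcp_pos: [0.3829, 0.2386, 0.1031]
eef_rot: [0.288, 0.792, -0.506, -0.184]
contact_force: [0.9, -1.6, 1.6]
width: 0.0197
```

```bash
python3 - <<'E'
from h import *
p,r,s=pose();print(s['clock'],p,s['width'],s['contact_force'],s['wrist_torque'])
a=eyes.get_image('side')[0];cv2.imwrite('pics/s4.png',cv2.resize(a[60:220,200:380],None,fx=4,fy=3.6,interpolation=2))
print('pull 100mm'); move(p+.1*up,r)
E
```

```text
5.4667 [0.38291317 0.23856975 0.10308855] 0.019734426308044572 [ 0.9002877  -1.56288691  1.5975862 ] [-0.01614084 -0.3729208   0.03673251]
pull 100mm
offset [0.0, 3.13, -1.14] dr [-0.0, -0.0, -0.0] rows 2.3979225720584716 0.0002323690654794996
```

View pics/s4.png

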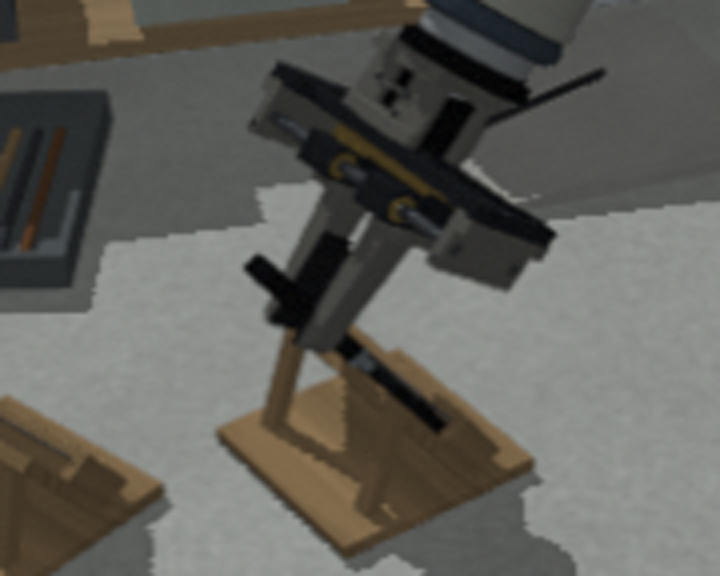

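>>> carry_out:
  dr:
    - [0,0,0]
    - [0,0,0]
    - [0,0,0]
    - [0,0,0]
    - [0,0,0]
    - [0,0,0]
    - [0,0,0]
    - [0,0,0]
    - [0,0,0]
    - [0,0,0]
    - [0,0,0]
    - [0,0,0]
  offset:
    - [0,0.16,-0.06]
    - [0,0.47,-0.17]
    - [0,0.78,-0.28]
    - [0,1.1,-0.4]
    - [0,1.41,-0.51]
    - [0,1.72,-0.63]
    - [0,2.04,-0.74]
    - [0,2.35,-0.86]
    - [0,2.66,-0.97]
    - [0,2.98,-1.09]
    - [0,3.29,-1.2]
    - [0,3.44,-1.25]
  claw: [8,8,8,8,8,8,8,8,8,8,8,8]

```text
clock: 6.52
tcp_pos: [0.3324, 0.2152, 0.1994]
eef_rot: [0.288, 0.792, -0.506, -0.184]
contact_force: [-0.1, -0.3, -2.3]
width: 0.0193
```

```bash
python3 - <<'E'
from h import *
p,r,s=pose();print(s['clock'],p,s['width'],s['contact_force'],s['wrist_torque'],s['q'].round(3))
a=eyes.get_image('side')[0];b=eyes.get_image('top')[0];cv2.imwrite('pics/s5.png',cv2.resize(np.hstack([a[20:220,200:400],b[180:380,80:280]]),None,fx=2,fy=2,interpolation=2))
E
```

```text
6.5167 [0.33243472 0.21523983 0.19940918] 0.019308768631519795 [-0.05618133 -0.25826729 -2.29269506] [ 0.15540232 -0.42322404 -0.02469013] [0.518 0.459 1.662 0.054 1.717 1.643]
```

View pics/s5.png

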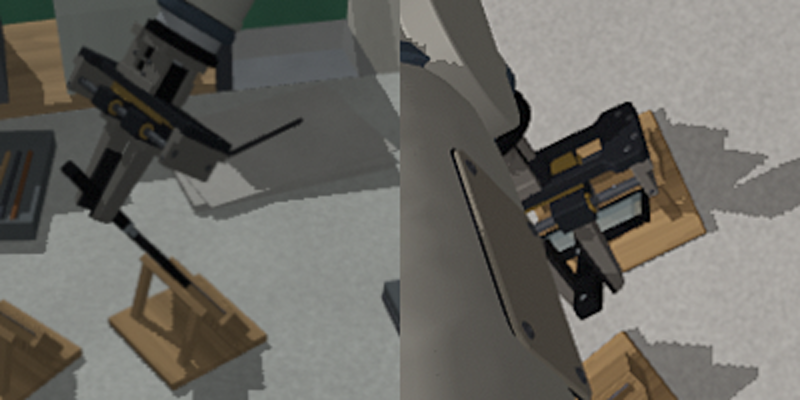

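```bash
cat >> h.py <<'E'
pg=np.array([.38291,.23857,.10309])
nm=np.sqrt(.75)*Rx+.5*Z
M0=R.from_matrix(np.c_[-up,np.cross(nm,-up),nm])
def setg(lens,M,p,r):
    global rel_p,rel_r
    rel_r=M.inv()*r;rel_p=M.inv().apply(p-lens)
setg(lens0,M0,pg,R.from_quat([.792,-.506,-.184,.288]))
def fin(lens,psi):
    M=R.from_euler('z',psi,degrees=True)   # x_m horizontal at yaw psi, z up
    return np.array(lens)+M.apply(rel_p),M*rel_r
def lensnow():
    p,r,_=pose();M=r*rel_r.inv();return p-M.apply(rel_p),M
E
python3 - <<'E'
from h import *
L,M=lensnow();print(L,M.as_matrix().round(3))
p,r,s=pose()
for psi in(-5,10):
    pf,rf=fin([.551,-.053,.24],psi);print(psi,pf,rf.as_matrix()[:,2]);move(pf,rf)
E
```

```text
[0.40064643 0.24448319 0.14778984] [[ 0.454 -0.422  0.785]
 [ 0.211  0.907  0.365]
 [-0.866  0.     0.5  ]]
-5 [ 0.47040637 -0.04364053  0.20170604] [ 0.34131774 -0.02931997 -0.93949057]
offset [9.76, -0.34, -0.41] dr [11.71, -1.09, 6.17] rows 7.0352730524655644 9.275965929339877
10 [ 0.47073012 -0.06481861  0.20170604] [ 0.33727619  0.06001862 -0.93949057]
offset [10.41, -0.12, -0.22] dr [11.93, -0.55, 3.08] rows 7.491020000995729 8.609909988545263
```

>>> carry_out:
  dr:
    - [0,0,0]
    - [0,0,0]
    - [0,0,0]
    - [0.5,0,0]
    - [1.2,0,0]
    - [2,0,0]
    - [2.8,0,0]
    - [3.6,0,0]
    - [4.4,0,0]
    - [5.2,0,0]
    - [5.8,0,0]
    - [6,0,0]
  offset:
    - [0,0.1,-0.12]
    - [0,0.3,-0.36]
    - [0,0.5,-0.6]
    - [0,0.7,-0.84]
    - [0,0.9,-1.08]
    - [0,1.1,-1.3]
    - [0,1.29,-1.53]
    - [0,1.29,-1.53]
    - [0,1.29,-1.53]
    - [0,1.29,-1.53]
    - [0,1.29,-1.53]
    - [0,1.29,-1.53]
  claw: [8,8,8,8,8,8,8,8,8,8,8,8]

```text
clock: 7.62
tcp_pos: [0.3321, 0.2151, 0.2594]
eef_rot: [0.072, 0.84, -0.536, -0.046]
contact_force: [0.0, -0.3, -2.0]
width: 0.0196
```

```bash
python3 - <<'E'
from h import *
p,r,s=pose();print(s['clock'],p,s['width'],s['contact_force'],s['wrist_torque'],s['q'].round(3))
pf,rf=fin([.551,-.053,.24],-5);move(pf,rf)
E
```

```text
7.6167 [0.33205782 0.21505386 0.25938292] 0.01960719690285948 [ 0.01685676 -0.2585716  -1.96523701] [0.00975842 0.05161026 0.0051912 ] [0.551 0.027 1.889 0.02  1.396 1.682]
offset [9.76, -0.87, 1.8] dr [5.83, 0.53, 6.03] rows 7.169811846611492 5.870659927955492
```

>>> carry_out:
  dr:
    - [0.2,0,0.2]
    - [0.7,0.1,0.7]
    - [1.3,0.1,1.3]
    - [1.9,0.2,2]
    - [2.5,0.2,2.6]
    - [3.1,0.3,3.2]
    - [3.7,0.3,3.8]
    - [4.3,0.4,4.4]
    - [4.9,0.45,5]
    - [5.4,0.5,5.6]
    - [5.7,0.53,5.9]
    - [5.83,0.53,6.03]
  offset:
    - [0.3,0,0]
    - [1.1,-0.1,0.1]
    - [2.1,-0.2,0.2]
    - [3.1,-0.3,0.3]
    - [4.1,-0.4,0.4]
    - [5.1,-0.5,0.6]
    - [6.1,-0.6,0.8]
    - [7.1,-0.7,1]
    - [8.1,-0.75,1.2]
    - [9,-0.8,1.5]
    - [9.5,-0.87,1.7]
    - [9.76,-0.87,1.8]
  claw: [8,8,8,8,8,8,8,8,8,8,8,8]

```text
clock: 8.62
tcp_pos: [0.4702, -0.0455, 0.199]
eef_rot: [0.115, -0.664, 0.728, -0.127]
contact_force: [0.1, 0.0, -1.8]
width: 0.0193
```

>>> carry_out:
  dr:
    - [0,0,0]
    - [0,0,0]
    - [0,0,0]
    - [0,0,0]
  offset:
    - [0,0,0]
    - [0,0,0]
    - [0,0,0]
    - [0,0,0]
  claw: [8,8,8,8]

```text
clock: 8.95
tcp_pos: [0.4713, -0.0426, 0.2009]
eef_rot: [0.116, -0.666, 0.726, -0.127]
contact_force: [-0.2, -0.2, -2.8]
width: 0.0192
```

```bash
python3 - <<'E'
from h import *
p,r,s=pose();print(s['clock'],p,s['width'],s['contact_force'],s['wrist_torque'],s['q'].round(3))
L,M=lensnow();print(L,M.as_matrix().round(3))
for n in('side','top'):
    a,d=eyes.get_image(n);cv2.imwrite(f'pics/{n}6.png',a);np.save(f'pics/{n}6.npy',d)
    print(n,proj(n,[L]+[L+M.apply([x*.032,y*.052,0]) for x,y in((1,1),(1,-1),(-1,-1),(-1,1))]).round(1).tolist())
E
```

```text
8.95 [ 0.47128133 -0.04258448  0.20088629] 0.019213819297967207 [-0.17923018 -0.1628126  -2.82892437] [ 0.09013478  0.43512178 -0.02185738] [-0.095 -0.103  2.191  0.003  0.707  1.56 ]
[ 0.55201731 -0.05178316  0.23891846] [[ 0.996  0.086  0.003]
 [-0.086  0.996  0.001]
 [-0.003 -0.002  1.   ]]
side [[386.0, 198.7], [398.1, 175.5], [412.9, 220.3], [372.6, 224.2], [361.0, 178.7]]
top [[351.9, 190.9], [320.3, 169.2], [386.1, 173.3], [384.0, 212.9], [317.5, 208.6]]
```

View pics/side6.png

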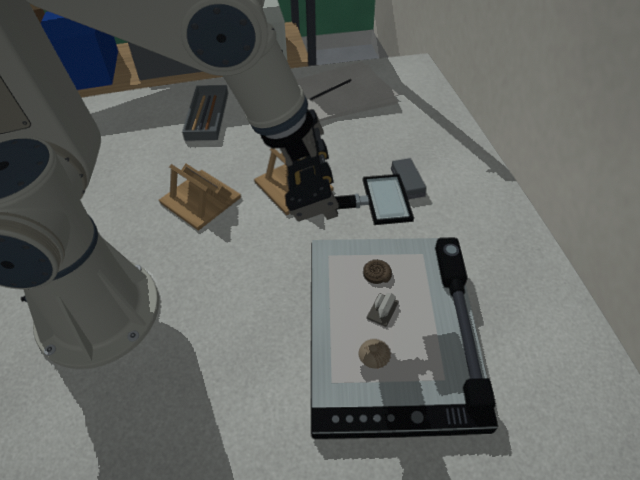

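View pics/top6.png

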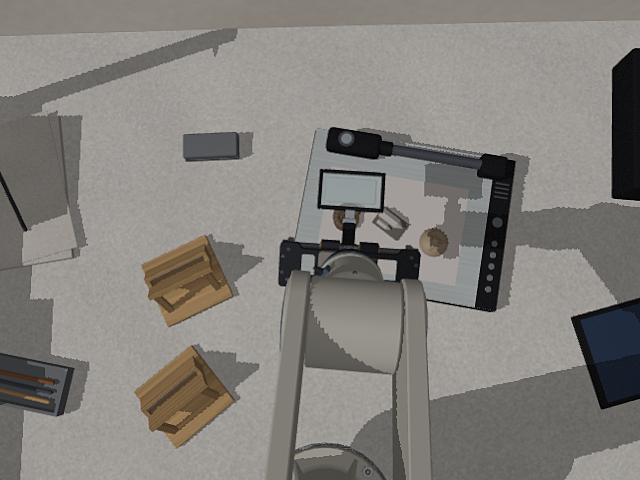

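```bash
cat > chk.py <<'E'
from h import *
import sys
p,r,s=pose();L,M=lensnow();print(s['clock'],'pred',L.round(4),'up',M.as_matrix()[:,2].round(3),'w',s['width'],'F',s['contact_force'].round(2))
for n in('side','top'):
    a,d=eyes.get_image(n);cv2.imwrite(f'pics/{n}{sys.argv[1]}.png',a)
    vs,us=np.nonzero(d>.2);Q=withd(n,np.c_[us,vs],d);q=M.inv().apply(Q-L)
    k=(abs(q[:,2])<.025)&(abs(q[:,0]-.006)<.042)&(abs(q[:,1])<.066)&(q[:,0]>-.036)
    F=Q[k];
    if len(F)<30: print(n,'few',len(F));continue
    c,*_=np.linalg.lstsq(np.c_[F[:,:2],np.ones(len(F))],F[:,2],rcond=None)
    up_=np.r_[-c[:2],1];up_/=np.linalg.norm(up_)
    box=cv2.minAreaRect((F[:,:2]).astype(np.float32))
    print(n,len(F),'mean',F.mean(0).round(4),'plane normal',up_.round(3),'tilt',np.degrees(np.arccos(up_[2])).round(2),'rect',np.round(box[0],4),np.round(box[1],4),round(box[2],1),'z at centre',(c@np.r_[box[0],1]).round(4),'local',q[k].min(0).round(3),q[k].max(0).round(3))
E
python3 chk.py 7
```

```text
9.05 pred [ 0.5519 -0.0518  0.2389] up [0.003 0.001 1.   ] w 0.0196509099273016 F [-0.13 -0.49 -1.82]
side 2002 mean [ 0.5518 -0.056   0.243 ] plane normal [ 0.    -0.011  1.   ] tilt 0.61 rect [ 0.5507 -0.0513] [0.1068 0.0693] 85.1 z at centre 0.2431 local [-0.036 -0.053 -0.006] [0.033 0.054 0.009]
top 2694 mean [ 0.5508 -0.0498  0.2434] plane normal [0.004 0.001 1.   ] tilt 0.22 rect [ 0.5506 -0.0497] [0.1042 0.068 ] 84.8 z at centre 0.2434 local [-0.036 -0.05  -0.003] [0.032 0.054 0.01 ]
```

```bash
python3 - <<'E'
from h import *
p,r,s=pose();print((r.inv().apply([-.001,-.002,-.124])/.03).round(2))
E
```

```text
[0.07 1.43 3.88]
```

>>> carry_out:
  dr:
    - [0,0,0]
    - [0,0,0]
    - [0,0,0]
    - [0,0,0]
    - [0,0,0]
    - [0,0,0]
    - [0,0,0]
    - [0,0,0]
    - [0,0,0]
    - [0,0,0]
    - [0,0,0]
    - [0,0,0]
  offset:
    - [0,0.07,0.2]
    - [0,0.22,0.6]
    - [0,0.37,1]
    - [0,0.52,1.4]
    - [0,0.66,1.8]
    - [0,0.81,2.2]
    - [0,0.96,2.6]
    - [0,1.1,3]
    - [0,1.22,3.3]
    - [0,1.31,3.55]
    - [0,1.37,3.7]
    - [0.07,1.41,3.82]
  claw: [8,8,8,8,8,8,8,8,8,8,8,8]

```text
clock: 10.15
tcp_pos: [0.4697, -0.0452, 0.0777]
eef_rot: [0.116, -0.666, 0.726, -0.127]
contact_force: [-0.2, -0.5, -2.4]
width: 0.0196
```

>>> carry_out:
  dr:
    - [0,0,0]
    - [0,0,0]
    - [0,0,0]
    - [0,0,0]
    - [0,0,0]
    - [0,0,0]
  offset:
    - [0,0,0]
    - [0,0,0]
    - [0,0,0]
    - [0,0,0]
    - [0,0,0]
    - [0,0,0]
  claw: [8,8,8,8,8,8]

```text
clock: 10.65
tcp_pos: [0.4701, -0.0454, 0.0786]
eef_rot: [0.116, -0.665, 0.726, -0.128]
contact_force: [-0.5, -0.7, -1.8]
width: 0.0193
```

```bash
python3 chk.py 8; python3 -c "
import cv2,numpy as np
a=cv2.imread('pics/side8.png');b=cv2.imread('pics/top8.png')
cv2.imwrite('pics/f8.png',np.hstack([cv2.resize(a[180:380,270:470],(400,400)),cv2.resize(b[120:320,270:470],(400,400))]))"
```

```text
10.65 pred [ 0.5508 -0.0547  0.1167] up [0.003 0.001 1.   ] w 0.019260518287446092 F [-0.49 -0.7  -1.77]
side 1716 mean [ 0.5506 -0.0583  0.1208] plane normal [ 0.002 -0.007  1.   ] tilt 0.39 rect [ 0.5496 -0.0547] [0.106  0.0691] 84.4 z at centre 0.1208 local [-0.036 -0.053 -0.004] [0.034 0.053 0.009]
top 2099 mean [ 0.5499 -0.0526  0.1213] plane normal [ 0.001 -0.     1.   ] tilt 0.09 rect [ 0.5494 -0.0526] [0.1043 0.0673] 85.0 z at centre 0.1213 local [-0.035 -0.05  -0.004] [0.032 0.054 0.011]
```

View pics/f8.png

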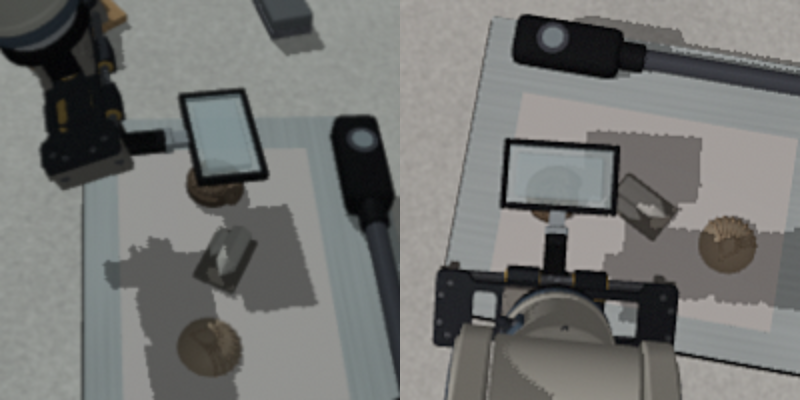

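Both views put the lens centre at about (0.551, -0.0535, 0.116). It is level within 0.4°, and directly over the ammonite at (0.551, -0.053). The specimens lie where they were.

```bash
python3 chk.py 9 && python3 -c "
from cell import hand_in;print(hand_in())"
```

```text
10.75 pred [ 0.5507 -0.0547  0.1166] up [0.003 0.001 1.   ] w 0.01975013188597209 F [ 0.21  0.27 -2.37]
side 1716 mean [ 0.5506 -0.0584  0.1207] plane normal [ 0.005 -0.009  1.   ] tilt 0.59 rect [ 0.5497 -0.0541] [0.1076 0.0695] 85.5 z at centre 0.1207 local [-0.036 -0.053 -0.005] [0.034 0.054 0.01 ]
top 2092 mean [ 0.5498 -0.0526  0.121 ] plane normal [0.009 0.    1.   ] tilt 0.52 rect [ 0.5495 -0.0525] [0.1041 0.0669] 85.0 z at centre 0.121 local [-0.035 -0.05  -0.004] [0.032 0.054 0.011]
the job is handed in; nothing more can be done
None
```

I drew the magnifier out of the farther rest along its slope, turned it level and handed the job in at about 10.8 s with it still held over the ammonite.

- **Position:** at the last check the lens centre was within about 2 mm of the ammonite's centre. It was about 8.1 cm above the top plate and level within 0.6° in both views.
- **Hold:** the grip stayed at about 19.5 mm on the 20 mm wide handle, and two checks 0.1 s apart showed no movement beyond measurement noise. Forces at the wrist stayed at a few newtons in every reading.
- **Other things:** the specimens and the eraser were undisturbed in the last pictures I viewed.
- **Disagreement:** both cameras showed the fingertips about 24 mm short of the reported TCP along the tool axis. I set the grasp depth by what the cameras showed. I also placed the lens from the camera measurements; the position worked out from the arm's pose agreed with them within about 2 mm.

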